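# Find the sound drive-cage gap with a feeler gauge

### The arm

A 6-joint arm with a two-finger parallel gripper is mounted at the origin on the work surface. World frame = base frame: x ahead of the robot, y to its left, z up, the work surface at z = 0. Lengths are in m, angles in rad, forces in N, time in s.
With the tool pointing down it reaches from about 0.225 to 0.875 m from the base axis. Payload 3.4 kg.
Tool frame: the origin (TCP) lies midway between the tips of the shut fingers; the grasp point (between the pads) lies 19 mm behind it; z points along the fingers, y is the line along which they close (so a half turn about z gives the same grasp; the last joint's range is limited). The gripper opens to 85 mm and grips with 20 to 120 N. Pads are 22 mm wide; open, the fingers measure 114 mm over their backs; the gripper's body (76 mm by 85 mm) begins 54 mm behind the grasp point. The pads swing forward as they close: fully open they stand 13 mm farther back than shut.
Start: joints at [1.071, 0.276, 1.505, -0, 1.361, -0.121], TCP at [0.213, 0.534, 0.231] pointing down, gripper open.
Joint ranges: [-2.89, 2.89], [-0.75, 2.08], [0.22, 2.7], [-1.18, 4.32], [0.11, 2.71], [-2.7, 2.7]. Speed limits (rad/s): [2.57, 2.57, 3.14, 3.14, 3.14, 3.14].

### API

Orientations are given as a unit quaternion [w, x, y, z].
In Python, from rig import * gives the robot as it stands.
- The arm moves only by the tool apply_moves, never from a script. Its argument "steps" is one flat list of numbers, 4 for each row, row after row: the shift along the world's x, y, z in cm, then the turn about the world's z in degrees. A call has 1 to 8 rows; each row is the pose to reach, as a shift and turn from the pose commanded when the call began; what a row does not reach only later rows make up. A row lasts 1/12 s, in which the tool goes at most 41.7 mm and 7.16 degrees, less where a joint would pass 70% of its speed; a pose out of reach is approached as far as the arm can. A call with a gripper value outside its range is refused whole. "jaw" is the closure in counts, from 0 (fully open) to 255 (shut), set as the call begins (left out, the last holds). The fingers move at their own pace and stop on an object; "newtons" is the grip in N (left out, the last holds). Time passes only in rows, so rows that repeat a pose let the fingers close. It gives the time, the measured TCP pose, the force, the opening and the grip force at its end, in the units of the state.
- get_state(): the state, without advancing time (a new reading comes with each control period).
- get_image(name): name is "scene" or "top" or "wrist"; returns the picture (384x512x3 uint8, red, green, blue); there is no depth.
- calibration(name): a dict with "fx", "fy", "cx", "cy" (pixels), "xyz" and "rotation" of the camera in the world. Camera axes: x right, y up, looking along -z (the intrinsics and any distortion apply to the point x, -y, -z); pixel columns grow to the right and rows downward; lengths in m; the calibration is good to about 2 mm. A picture is of the moment at which its call begins: read the wrist's pose just before it. calibration takes no time and is no camera call; for the wrist camera it gives the pose at the moment of the call.
- sign_off(): hands the job in; it is judged then, once.
The state is a dict: "clock": time; "qpos": joint angles; "qd": joint speeds; "effort": joint torques, N m; "position": TCP position; "ee_rot": TCP orientation; "contact_force": force on the tool from outside, world axes, zero at the start; "moment": the same for the moment, N m; "width": finger opening in m; "gripper_force": force on a finger pad.
Only numpy, scipy, OpenCV 4.12 (cv2) and the standard library are available. Lean on these libraries where they do the work, as an engineer would, in place of code of your own. Each camera call takes 0.05 s, during which the arm holds its last target. There are 200 camera calls.

### The job

Three of the four gaps in the top of the drive cage are pinched by a tab bent somewhere inside. Take the feeler gauge out of its rest by the handle and slide its blade down into the gaps until you find, by feel, the one sound gap that only drags lightly on the blade all the way; where it pushes back harder and harder, do not force it but draw the blade out and try another. Leave the gauge standing upright and fully home in the sound gap, handle shoulders down on the cage, let go of it, and leave the other things on the bench where they are.

Things in the scene. Friction and masses are not known exactly. Their poses are not given: they have to be found in the camera images.
- gauge: feeler gauge, 0.1 kg: black upright handle 30 (its x) x 14 (y) x 58 mm tall, with a steel blade 26 mm wide (x), 6 thick (y), 46 long (z) out of its underside. Origin: middle of the blade's rounded lower end; z up the handle, which spans z = 46 to 104 mm; its underside forms shoulders wider than the gaps. It starts standing in the rest, shoulders on the rest's top. Hold it by the handle.
- blade: the blade of the gauge, fixed to it; same origin and axes as the gauge. More than 25 N of contact force on the blade counts as forcing it (the leaves' side squeeze of about 8 N and any finger touching the blade included: a push of 12 N along the blade is still safe).
- rest: the fixed grey rest block in which the gauge stands: 70 (x) x 60 (y) mm, 52 mm high, with a socket 32 mm (x) by 9 mm (y) open at the top. Origin: centre of its underside; z up. The gauge's axes agree with it at the start.
- cage: drive cage: fixed block of bare metal, 70 (x) x 136 (y) x 64 mm high, with four gaps in its flat top, side by side along y, 34 mm apart, alike from above: 34 mm long (x), 9 mm wide (y). Origin: centre of its underside; z up. In every gap, 5 to 15 mm down, two rounded spring leaves 4.6 mm apart give way to the blade with a drag of 3 to 6 N while it moves.
- gap_1 (a point): centre of the mouth of the gap at the cage's +y end, level with the cage's top; axes as the cage: x along the gap, y across it, z up. Any one of the four gaps may be the sound one: there only the drag of the leaves is felt, until the handle's shoulders meet the cage's top with the blade 46 mm deep.
- gap_2 (a point): the same for the next gap (34 mm towards -y). In a pinched gap the blade lands 20, 26 or 32 mm down on a hidden springy tab; the force then climbs by about 2 N per mm on top of the drag. The tab gives 9 to 10 mm at most and springs back when the blade is drawn out, so the blade never gets to full depth there.
- gap_3 (a point): the same for the third gap
- gap_4 (a point): the same for the gap at the cage's -y end
- screwdriver: a small screwdriver, 160 mm long, lying on the bench on the robot's side of the cage; not part of the job. Origin: on its underside
- drive: a flat metal storage drive, 100 x 70 x 8 mm, lying just beyond the cage; not part of the job. Origin: on its underside
- pry: a flat prying tool, 120 mm long, 12 mm high, lying on the robot's side of the rest; not part of the job. Origin: on its underside
- spool: a small solder spool, 44 mm across, 20 mm high, standing just beyond the rest; not part of the job. Origin: on its underside
- jar: a small closed jar, 28 mm across, 40 mm high, beyond the rest; not part of the job. Origin: on its underside
- tray: an open white screw tray, 100 x 70 x 20 mm, to the left; not part of the job. Origin: on its underside
- fan: a round fan, 100 mm across, 22 mm high, to the left; not part of the job. Origin: on its underside
Things that resemble listed ones, but are neither listed nor needed, are in the scene too. What is shaped like the gauge but white is not meant.

How it is judged:
On the way, in this order (a step that is already met when the one before it is completed fails the run):
1. the gauge has been lifted clear of its rest (height (world z) of gauge above 0.062 m), for 0.1 s.
2. the blade is fully home in the sound gap (((z of blade in the frame of gap_1 below -0.0435 m and x of blade in the frame of gap_1 between -0.006 and 0.006 m and y of blade in the frame of gap_1 between -0.003 and 0.003 m) or (z of blade in the frame of gap_2 below -0.0435 m and x of blade in the frame of gap_2 between -0.006 and 0.006 m and y of blade in the frame of gap_2 between -0.003 and 0.003 m) or (z of blade in the frame of gap_3 below -0.0435 m and x of blade in the frame of gap_3 between -0.006 and 0.006 m and y of blade in the frame of gap_3 between -0.003 and 0.003 m) or (z of blade in the frame of gap_4 below -0.0435 m and x of blade in the frame of gap_4 between -0.006 and 0.006 m and y of blade in the frame of gap_4 between -0.003 and 0.003 m))), for 0.2 s.
At the end, for the whole second after the job is handed in: The gauge stands released and at rest in the sound gap, upright within 0.12 rad, the blade's end at least 43.5 mm below the cage's top (shoulders down within 2.5 mm), within 6 mm along and 3 mm across of the gap's centre (((z of blade in the frame of gap_1 below -0.0435 m and x of blade in the frame of gap_1 between -0.006 and 0.006 m and y of blade in the frame of gap_1 between -0.003 and 0.003 m) or (z of blade in the frame of gap_2 below -0.0435 m and x of blade in the frame of gap_2 between -0.006 and 0.006 m and y of blade in the frame of gap_2 between -0.003 and 0.003 m) or (z of blade in the frame of gap_3 below -0.0435 m and x of blade in the frame of gap_3 between -0.006 and 0.006 m and y of blade in the frame of gap_3 between -0.003 and 0.003 m) or (z of blade in the frame of gap_4 below -0.0435 m and x of blade in the frame of gap_4 between -0.006 and 0.006 m and y of blade in the frame of gap_4 between -0.003 and 0.003 m)) and angle between gauge's own z axis and vertical below 0.12 rad and linear speed of gauge below 0.02 m/s and contact force between the fingers and gauge below 0.1 N); the robot touches nothing.
It fails at once if the blade is forced: more than 25 N of contact force on it (contact force between blade and anything else above 25 N).
It fails at once if another thing on the bench is moved by more than 30 mm (distance of any of screwdriver, drive, pry, spool, jar, tray, fan from where it was at the start of the episode above 0.03 m).
It also fails if it takes over 64 s, if anything falls off the work surface, if the arm or the gripper's body presses on something with over 40 N, if the wrist force passes 120 N, or if a joint passes its speed limit or range.

## Working session

There is one attempt and no reset: what is moved stays moved. The work goes in short steps, Python scripts to look and compute and a tool call to move; the robot and the scene stay as the last step left them, time stands still between calls to the robot, and variables do not carry over. Pictures are saved under pics/ and viewed, at most 10 in all, crops included, and the job is handed in when it is done.

Besides the shell and the picture viewer there is one more tool, called after ">>>" by a JSON object that holds its "fn" and its "kwargs". apply_moves: Moves the arm, as the interface text tells. Its arguments: {"type":"object","properties":{"steps":{"type":"array","items":{"type":"number"}},"jaw":{"type":"number"},"newtons":{"type":"number"}},"required":["steps"]}

```bash
mkdir -p pics; python3 - <<'E'
from rig import *
import cv2
s=get_state();print(s)
for n in("scene","top"):
    c=calibration(n);print(n,c)
    cv2.imwrite(f"pics/{n}0.png",get_image(n)[:,:,::-1])
E
```

```text
{'clock': 0.0, 'qpos': array([ 1.07097809e+00,  2.76599601e-01,  1.50616064e+00,  2.37699516e-05,
        1.36068541e+00, -1.21012820e-01]), 'qd': array([-7.98624113e-04,  7.80118436e-04,  8.00949110e-04,  1.30105953e-03,
       -7.03505457e-05, -2.86059187e-04]), 'effort': array([ 8.79077306e-04, -4.16764426e+01, -2.45811385e+01,  2.52206910e-04,
        1.06239933e-02,  2.11664747e-05]), 'position': array([0.21238639, 0.53376113, 0.23042612]), 'ee_rot': array([-2.94069719e-04,  1.88274684e-01,  9.82115973e-01, -8.78671011e-04]), 'contact_force': array([ 0.56186584, -0.74618554,  0.28644974]), 'moment': array([ 0.02258385,  0.00413517, -0.00581667]), 'gripper_force': 0.0, 'width': 0.08555887742412528}
scene {'fx': 455.0188492379807, 'fy': 455.0188492379807, 'cx': 264.0015377951254, 'cy': 189.31483791106805, 'xyz': array([ 1.23742094, -0.04797452,  0.8704908 ]), 'rotation': array([0.71933101, 0.2707184 , 0.22903465, 0.59734209])}
top {'fx': 416.8932055138486, 'fy': 416.8932055138486, 'cx': 249.39697858557565, 'cy': 194.42960208426018, 'xyz': array([0.39748838, 0.07207286, 1.08949674]), 'rotation': array([-0.6960821 , -0.0506658 ,  0.05661622,  0.71393087])}
```

View pics/top0.png

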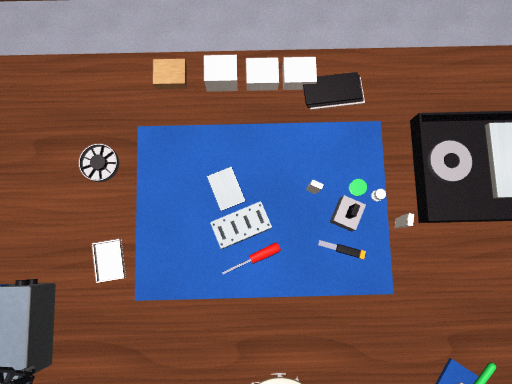

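View pics/scene0.png

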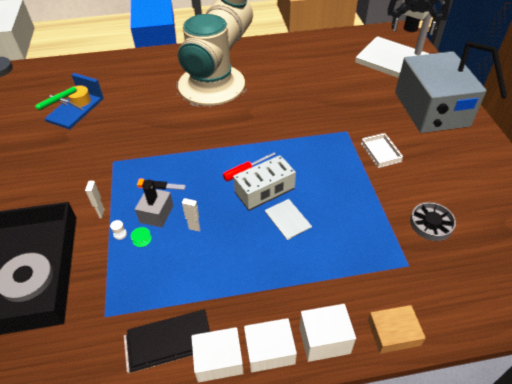

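The top view shows the cage at about (241,225) with four dark gaps running from (222,230) to (260,215). The gauge and rest are at (350,211), and white decoys stand at (316,186) and (404,220). The scene view agrees: gauge at (152,195), cage at (265,180).

```bash
cat > h.py <<'E'
from rig import *
import cv2, numpy as np
from scipy.spatial.transform import Rotation as R
def rot(q): return R.from_quat([q[1],q[2],q[3],q[0]])
def ray(c,uv,z):
    uv=np.atleast_2d(uv).astype(float)
    d=np.c_[(uv[:,0]-c['cx'])/c['fx'],-(uv[:,1]-c['cy'])/c['fy'],-np.ones(len(uv))]
    d=rot(c['rotation']).apply(d); o=np.array(c['xyz'])
    return o+d*((z-o[2])/d[:,2])[:,None]
def proj(c,p):
    q=rot(c['rotation']).inv().apply(np.atleast_2d(p)-c['xyz'])
    return np.c_[c['cx']-c['fx']*q[:,0]/q[:,2], c['cy']+c['fy']*q[:,1]/q[:,2]]
def blobs(m,amin,amax):
    out=[]
    for k in cv2.findContours(m.astype(np.uint8),cv2.RETR_LIST,cv2.CHAIN_APPROX_NONE)[0]:
        (c,s,a)=cv2.minAreaRect(k)
        if amin<s[0]*s[1]<amax: out.append((np.array(c),s,a,k))
    return out
E
python3 - <<'E'
from h import *
c=calibration("top");im=cv2.imread("pics/top0.png")
print(proj(c,[[0,0,0],[.21,.534,.23]]))
x0,y0=205,165
g=cv2.cvtColor(im,cv2.COLOR_BGR2GRAY).astype(int)
hsv=cv2.cvtColor(im,cv2.COLOR_BGR2HSV)
roi=np.zeros_like(g,bool);roi[200:250,205:276]=1
for b in blobs(roi&(hsv[...,1]<110)&(g<120),10,300): print('gap?',b[0],b[1],ray(c,b[0],.064)[0].round(4))
roi[:]=0;roi[190:235,328:370]=1
for z,m in((.104,g<45),(.052,hsv[...,1]<90)):
  for b in blobs(roi&m,20,2000): print(z,b[0],b[1],b[2],ray(c,b[0],z)[0].round(4))
E
```

```text
[[280.22627746 422.19480911]
 [ 13.24779731 361.2475003 ]]
gap? [221.35054016 232.28868103] (12.590291976928711, 2.8429694175720215) [0.4621 0.1326 0.064 ]
gap? [234.18103027 226.92242432] (12.605419158935547, 2.7574355602264404) [0.4745 0.1009 0.064 ]
gap? [246.90722656 221.54122925] (12.488758087158203, 2.8429694175720215) [0.4869 0.0693 0.064 ]
gap? [259.63796997 216.15518188] (12.605419158935547, 2.888741970062256) [0.4994 0.0375 0.064 ]
0.104 [350.  210.5] (13.0, 8.0) 90.0 [ 0.5036 -0.1767  0.104 ]
0.052 [347.58624268 212.96551514] (27.311742782592773, 30.200483322143555) 23.198589324951172 [ 0.5031 -0.1834  0.052 ]
```

```bash
python3 - <<'E'
from h import *
c=calibration("wrist");s=get_state()
print(c['fx'],c['cx'],c['cy'],np.array(c['xyz'])-s['position'],rot(c['rotation']).apply([[0,0,-1],[1,0,0]]))
E
```

```text
324.70962791824644 251.55456178438607 187.2907791759788 [-0.06223859  0.0239764   0.14285281] [[ 0.24710295 -0.10040864 -0.96377292]
 [ 0.37020911  0.92894658 -0.00186195]]
```

>>> {"fn": "apply_moves", "kwargs": {"steps": [27,-43,8,0,27,-43,8,0,27,-43,8,0,27,-43,8,0,27,-43,8,0,27,-43,8,0,27,-43,8,0,27,-43,8,0], "jaw": 0}}

```text
clock: 0.77
position: [0.3881, 0.2535, 0.2833]
ee_rot: [-0.0, 0.188, 0.982, -0.0]
contact_force: [0.9, 0.6, -0.2]
width: 0.0856
gripper_force: 0.0
```

>>> {"fn": "apply_moves", "kwargs": {"steps": [8.5,-17,-3,0,8.5,-17,-3,0,8.5,-17,-3,0,8.5,-17,-3,0,8.5,-17,-3,0,8.5,-17,-3,0,8.5,-17,-3,0]}}

```text
clock: 1.35
position: [0.4727, 0.0843, 0.2524]
ee_rot: [-0.001, 0.19, 0.982, 0.0]
contact_force: [-0.5, 0.4, 0.6]
width: 0.0849
gripper_force: 0.0
```

```bash
python3 - <<'E'
from h import *
import pickle
c=calibration("wrist");print(get_state()['position'])
im=get_image("wrist")[:,:,::-1].copy();cv2.imwrite("pics/w1.png",im);pickle.dump(c,open("w1.pkl","wb"))
E
```

```text
[0.47269492 0.08434292 0.25244313]
```

>>> {"fn": "apply_moves", "kwargs": {"steps": [2.5,-26.5,0,0,2.5,-26.5,0,0,2.5,-26.5,0,0,2.5,-26.5,0,0,2.5,-26.5,0,0,2.5,-26.5,0,0,2.5,-26.5,0,0,2.5,-26.5,0,0]}}

```text
clock: 2.07
position: [0.4985, -0.1819, 0.2532]
ee_rot: [0.0, 0.189, 0.982, -0.001]
contact_force: [1.1, 0.5, 0.3]
width: 0.0857
gripper_force: 0.0
```

```bash
python3 - <<'E'
from h import *
import pickle
c=calibration("wrist");print(get_state()['position'])
im=get_image("wrist")[:,:,::-1].copy();cv2.imwrite("pics/w2.png",im);pickle.dump(c,open("w2.pkl","wb"))
cv2.imwrite("pics/w12.png",cv2.resize(np.hstack([cv2.imread("pics/w1.png"),im]),(800,300)))
E
```

```text
[ 0.49848262 -0.18186622  0.25316659]
```

View pics/w12.png

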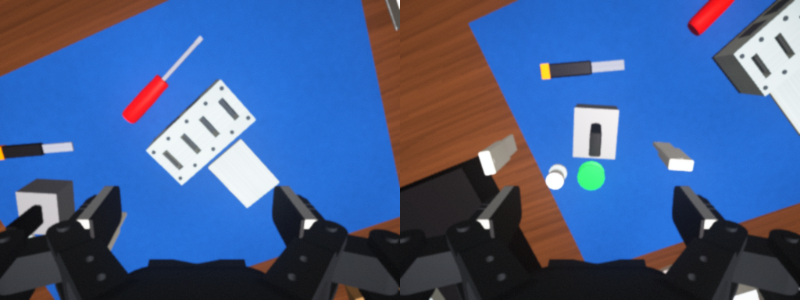

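Left half (over the cage): four gaps from about (172,160) to (228,107), plus the screwdriver and the drive. Right half: rest at (596,132) with the black handle at (596,138), nearly aligned with the tool. The spool (591,175), jar (556,177) and white decoys (497,155) and (675,157) are on the far side.

```bash
python3 - <<'E'
from h import *
import pickle
im=cv2.imread("pics/w1.png");c=pickle.load(open("w1.pkl","rb"))
g=cv2.cvtColor(im,cv2.COLOR_BGR2GRAY).astype(int);sat=cv2.cvtColor(im,cv2.COLOR_BGR2HSV)[...,1]
roi=np.zeros(g.shape,np.uint8);cv2.fillPoly(roi,[np.array([[280,104],[325,152],[232,232],[190,195]])],1)
G=[]
for b in blobs((roi>0)&(g<140),60,900):
    p=ray(c,cv2.boxPoints((b[0],b[1],b[2])),.064)[:,:2];e=[p[1]-p[0],p[2]-p[1]];l=max(e,key=np.linalg.norm)
    print(b[0],b[1],p.mean(0).round(4),[np.linalg.norm(v).round(4) for v in e],np.degrees(np.arctan2(l[1],l[0])))
    G.append(p.mean(0))
im=cv2.imread("pics/w2.png");c=pickle.load(open("w2.pkl","rb"))
g=cv2.cvtColor(im,cv2.COLOR_BGR2GRAY).astype(int);sat=cv2.cvtColor(im,cv2.COLOR_BGR2HSV)[...,1]
roi=np.zeros(g.shape,bool);roi[125:210,210:290]=1
for n,m,z in(("rest",(g>100)&(sat<100),.052),("handle",g<60,.110)):
  for b in blobs(roi&m,100,9000):
    p=ray(c,cv2.boxPoints((b[0],b[1],b[2])),z)[:,:2];e=[p[1]-p[0],p[2]-p[1]];l=max(e,key=np.linalg.norm)
    print(n,b[0],b[1],b[2],p.mean(0).round(4),[np.linalg.norm(v).round(4) for v in e],np.degrees(np.arctan2(l[1],l[0])))
cv2.imwrite("pics/c2.png",cv2.resize(im[120:220,190:320],None,fx=5,fy=5,interpolation=2))
E
```

```text
[221.00001526 204.50001526] (27.577163696289062, 4.949747085571289) [0.5008 0.0366] [np.float64(0.0055), np.float64(0.03)] 20.956252944113725
[244.00001526 183.5       ] (28.991378784179688, 4.949747085571289) [0.4884 0.0683] [np.float64(0.0053), np.float64(0.031)] 22.03970354266017
[268.00003052 161.5       ] (28.991378784179688, 6.363961219787598) [0.4759 0.1003] [np.float64(0.0065), np.float64(0.0304)] 23.15485803108462
[292.32077026 139.12263489] (30.591894149780273, 7.064393520355225) [0.4636 0.1316] [np.float64(0.007), np.float64(0.0315)] 21.828473782963982
rest [249.5 178. ] (15.0, 42.0) 0.0 [ 0.5145 -0.1921] [np.float64(0.0472), np.float64(0.0161)] 157.69892517253024
rest [249.62242126 169.91897583] (57.72374725341797, 65.06400299072266) 3.3664605617523193 [ 0.5067 -0.1888] [np.float64(0.0721), np.float64(0.0609)] 153.40755095441858
handle [250.  164.5] (11.0, 10.0) 90.0 [ 0.4896 -0.1811] [np.float64(0.0089), np.float64(0.01)] -21.68658442444076
```

View pics/c2.png

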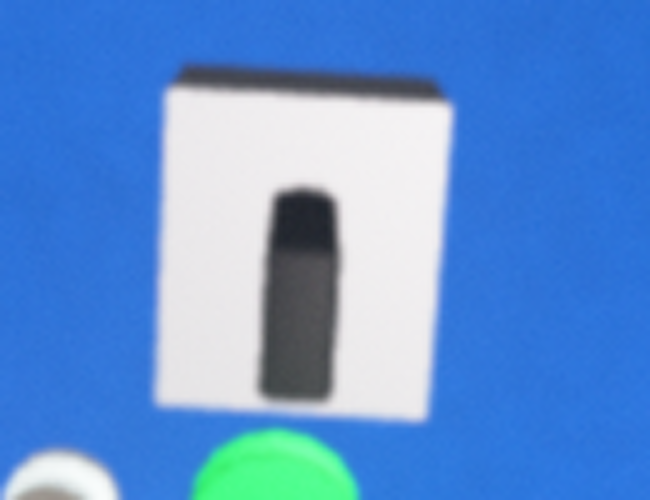

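The crop shows the rest's top face and the handle's top face, centred on crop pixel (300,325), i.e. image (250,185). The rest is turned about 5° from the tool.

```bash
python3 - <<'E'
from h import *
import pickle
c=pickle.load(open("w2.pkl","rb"))
f=lambda q,z:ray(c,np.array(q)/5+[190,120],z)[:,:2]
h=f([[273,250],[337,250],[331,402],[259,400]],.110);print(h.mean(0),h)
r=f([[165,87],[453,103],[428,420],[155,406]],.052);print(r.mean(0),np.linalg.norm(np.diff(r,axis=0),axis=1))
for a,b in((r[3],r[0]),(r[2],r[1])):d=a-b;print(np.degrees(np.arctan2(d[1],d[0])))
for a,b in((r[1],r[0]),(r[2],r[3])):d=a-b;print(np.degrees(np.arctan2(d[1],d[0]))-90)
E
```

```text
[ 0.50746913 -0.18831161] [[ 0.49242292 -0.18748665]
 [ 0.49671042 -0.17678511]
 [ 0.52302553 -0.18838247]
 [ 0.51771764 -0.20059219]]
[ 0.50774192 -0.18873645] [0.06090358 0.07067429 0.06090395]
-25.00069863049673
-25.000452831167323
-25.00972715484062
-24.9129199714487
```

>>> {"fn": "apply_moves", "kwargs": {"steps": [0.9,-0.65,-4,-3.2,0.9,-0.65,-8,-3.2,0.9,-0.65,-12,-3.2,0.9,-0.65,-15,-3.2,0.9,-0.65,-17,-3.2,0.9,-0.65,-18.6,-3.2,0.9,-0.65,-18.6,-3.2,0.9,-0.65,-18.6,-3.2]}}

```text
clock: 2.78
position: [0.5065, -0.1836, 0.0671]
ee_rot: [-0.001, 0.214, 0.977, 0.001]
contact_force: [0.2, 0.5, 0.7]
width: 0.0856
gripper_force: 0.0
```

>>> {"fn": "apply_moves", "kwargs": {"steps": [0,0,0,0,0,0,0,0,0,0,0,0,0,0,0,0,0,0,0,0,0,0,0,0,0,0,0,0,0,0,0,0], "jaw": 255, "newtons": 50}}

```text
clock: 3.45
position: [0.5069, -0.1863, 0.0677]
ee_rot: [0.0, 0.216, 0.976, -0.0]
contact_force: [-0.8, 0.3, 3.7]
width: 0.0139
gripper_force: 53.0
```

>>> {"fn": "apply_moves", "kwargs": {"steps": [0,0,1,0,0,0,2,0,0,0,3,0,0,0,4.5,0,0,0,6,0,0,0,8,0,0,0,10,0,0,0,10,0]}}

```text
clock: 4.12
position: [0.5094, -0.1874, 0.1721]
ee_rot: [0.005, 0.216, 0.976, -0.001]
contact_force: [0.8, -0.5, -0.4]
width: 0.0136
gripper_force: 52.4
```

```bash
python3 - <<'E'
from h import *
import pickle
S=[get_state() for _ in range(1)];print(S[0]['position'],S[0]['contact_force'],S[0]['width'],2*np.degrees(np.arctan2(S[0]['ee_rot'][2],S[0]['ee_rot'][1])))
c=calibration("wrist")
im=get_image("wrist")[:,:,::-1].copy();cv2.imwrite("pics/w3.png",im);pickle.dump(c,open("w3.pkl","wb"))
E
```

```text
[ 0.50939727 -0.18741915  0.17214704] [ 0.83134617 -0.52202739 -0.43284289] 0.01362329686054758 155.10084591820754
```

View pics/w3.png

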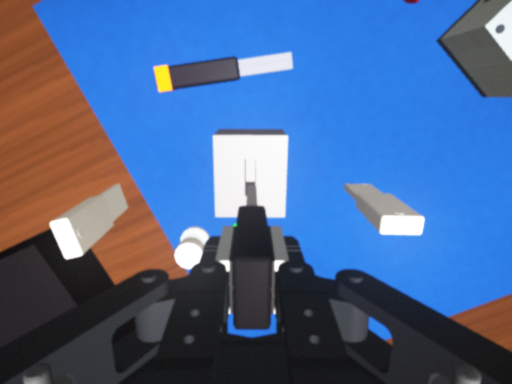

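The gauge is held upright between the pads, with the handle at (252,265) and the blade pointing down at about (250,185), over the rest at (250,172).

>>> {"fn": "apply_moves", "kwargs": {"steps": [-0.9,22.5,0,46.4,-0.9,22.5,0,46.4,-0.9,22.5,0,46.4,-0.9,22.5,0,46.4,-0.9,22.5,0,46.4,-0.9,22.5,0,46.4,-0.9,22.5,-2.5,46.4,-0.9,22.5,-2.5,46.4]}}

```text
clock: 4.83
position: [0.4943, 0.0405, 0.1387]
ee_rot: [-0.004, -0.188, 0.982, 0.001]
contact_force: [-1.2, -0.1, -1.6]
width: 0.0133
gripper_force: 52.3
```

>>> {"fn": "apply_moves", "kwargs": {"steps": [0,0,0,0,0,0,0,0]}}

```text
clock: 5.0
position: [0.4976, 0.0384, 0.1422]
ee_rot: [-0.0, -0.185, 0.983, 0.0]
contact_force: [-0.7, -0.5, -0.6]
width: 0.0135
gripper_force: 52.3
```

```bash
cat > look.py <<'E'
from h import *
import pickle,sys
n=sys.argv[1]
s=get_state();p=[s['position']]
c=calibration("wrist")
im=get_image("wrist")[:,:,::-1].copy();cv2.imwrite(f"pics/{n}.png",im);pickle.dump(c,open(n+".pkl","wb"))
s2=get_state();p.append(s2['position']);p=np.mean(p,0)
print(p,s['contact_force'],2*np.degrees(np.arctan2(s['ee_rot'][2],s['ee_rot'][1])))
print(proj(c,[p-[0,0,.0617],p-[0,0,.0157],p]))
G=[[.4630,.1321],[.4752,.1006],[.4877,.0688],[.500,.037]]
print(proj(c,[g+[.064] for g in G]).round(1))
E
python3 look.py w4
```

```text
[0.49787689 0.03830144 0.14236694] [-0.72179134 -0.47752484 -0.64494034] 201.37871940386185
[[253.20213801 203.70014965]
 [253.6043898  231.22135449]
 [253.7941827  244.20657823]]
[[393.4 198.6]
 [346.1 198.4]
 [298.1 198.5]
 [250.3 198.4]]
```

View pics/w4.png

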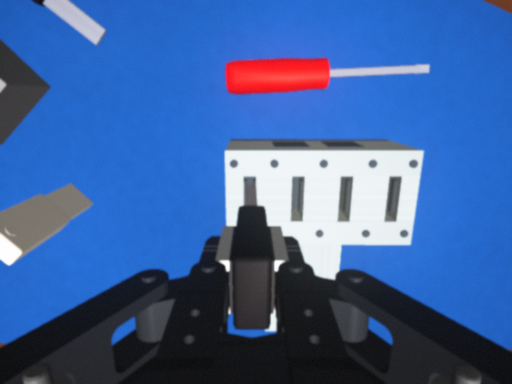

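The other three gaps appear at (298,199), (346,198) and (394,199), matching my predictions. The blade is coming down in front of gap 4 at (250,195), so I'll zoom in there.

```bash
python3 - <<'E'
from h import *
im=cv2.imread("pics/w4.png");cv2.imwrite("pics/c4.png",cv2.resize(im[165:225,215:315],None,fx=8,fy=8,interpolation=2))
E
```

```text
(no output)
```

View pics/c4.png

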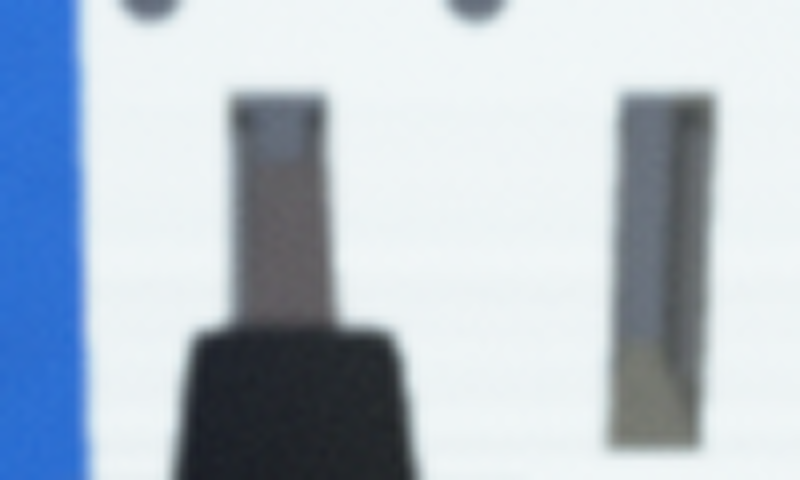

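In the crop the blade's near lower edge is at (283,160), i.e. image (250.4,185). Gap 4 is centred near 249.7 and gap 3 at (297.6,198.8).

```bash
python3 - <<'E'
from h import *
import pickle
c=pickle.load(open("w4.pkl","rb"))
f=lambda q,z:ray(c,np.array(q)/8+[215,165],z)[:,:2]
a=np.radians(21.4);ex=np.array([np.cos(a),np.sin(a)]);ey=np.array([-ex[1],ex[0]])
T=np.array([.4979,.0383]);
def loc(p,o): d=p-o; return (d@np.c_[ex,ey]*1000).round(2)
print('tip near face rel TCP',loc(f([[244,160],[283,160],[322,160]],.0807),T))
print('blade top near', loc(f([[241,328],[338,328]],.0807+.046),T),'handle',loc(f([[198,332],[393,332]],.0807+.046),T))
print('gap4 top edge rel TCP',loc(f([[230,95],[326,95]],.064),T), 'gap3',loc(f([[620,95],[712,95],[610,445],[700,445]],.064),T))
print('gap4 est',loc(np.array([.5,.037]),T))
E
```

```text
tip near face rel TCP [[-12.85  -5.02]
 [-12.85  -1.84]
 [-12.85   1.34]]
blade top near [[-14.01  -4.36]
 [-14.     1.87]] handle [[-13.74  -7.13]
 [-13.73   5.41]]
gap4 top edge rel TCP [[-14.27  -6.54]
 [-14.26   1.86]] gap3 [[-14.24  27.59]
 [-14.24  35.64]
 [ 18.45  27.75]
 [ 18.46  35.92]]
gap4 est [ 1.48 -1.98]
```

>>> {"fn": "apply_moves", "kwargs": {"steps": [0.2,0.04,0,0,0.2,0.04,-0.5,0,0.2,0.04,-1,0,0.2,0.04,-1.4,0,0.2,0.04,-1.6,0,0.2,0.04,-1.8,0,0.2,0.04,-1.9,0,0.2,0.04,-1.9,0]}}

```text
clock: 5.72
position: [0.4996, 0.0393, 0.1229]
ee_rot: [-0.0, -0.186, 0.982, 0.0]
contact_force: [0.4, 1.3, -0.7]
width: 0.0135
gripper_force: 52.3
```

>>> {"fn": "apply_moves", "kwargs": {"steps": [0,0,-0.1,0,0,0,-0.2,0,0,0,-0.3,0,0,0,-0.3,0]}}

```text
clock: 6.05
position: [0.4997, 0.0393, 0.1201]
ee_rot: [-0.0, -0.187, 0.982, 0.0]
contact_force: [0.0, -1.1, -0.8]
width: 0.0134
gripper_force: 52.3
```

>>> {"fn": "apply_moves", "kwargs": {"steps": [0,0,-0.1,0,0,0,-0.2,0,0,0,-0.3,0,0,0,-0.4,0,0,0,-0.5,0,0,0,-0.5,0]}}

```text
clock: 6.55
position: [0.5006, 0.0386, 0.1156]
ee_rot: [0.001, -0.187, 0.982, -0.001]
contact_force: [1.3, -2.5, 2.8]
width: 0.0133
gripper_force: 52.7
```

>>> {"fn": "apply_moves", "kwargs": {"steps": [0,0,-0.1,0,0,0,-0.2,0,0,0,-0.3,0,0,0,-0.4,0,0,0,-0.5,0,0,0,-0.6,0]}}

```text
clock: 7.05
position: [0.5002, 0.039, 0.1091]
ee_rot: [0.0, -0.187, 0.982, -0.0]
contact_force: [0.9, -4.2, 2.0]
width: 0.0135
gripper_force: 52.7
```

>>> {"fn": "apply_moves", "kwargs": {"steps": [0.02,-0.05,-0.1,0,0.02,-0.05,-0.2,0,0.02,-0.05,-0.3,0,0.02,-0.05,-0.4,0]}}

```text
clock: 7.38
position: [0.4999, 0.0387, 0.1051]
ee_rot: [-0.0, -0.187, 0.982, -0.0]
contact_force: [1.9, -3.5, 2.3]
width: 0.0132
gripper_force: 52.8
```

>>> {"fn": "apply_moves", "kwargs": {"steps": [0,0,-0.1,0,0,0,-0.2,0,0,0,-0.3,0]}}

```text
clock: 7.63
position: [0.4998, 0.0387, 0.1021]
ee_rot: [-0.0, -0.187, 0.982, -0.0]
contact_force: [2.1, -3.4, 2.2]
width: 0.013
gripper_force: 52.8
```

>>> {"fn": "apply_moves", "kwargs": {"steps": [0.02,-0.05,-0.1,0,0.02,-0.05,-0.2,0,0.02,-0.05,-0.3,0]}}

```text
clock: 7.88
position: [0.4999, 0.0386, 0.0991]
ee_rot: [-0.0, -0.186, 0.982, 0.0]
contact_force: [0.5, -2.4, 3.2]
width: 0.0136
gripper_force: 53.0
```

>>> {"fn": "apply_moves", "kwargs": {"steps": [0,0,-0.1,0,0,0,-0.2,0,0,0,-0.3,0]}}

```text
clock: 8.13
position: [0.5, 0.0385, 0.0961]
ee_rot: [-0.0, -0.186, 0.982, 0.0]
contact_force: [1.2, -1.9, 2.6]
width: 0.0134
gripper_force: 53.0
```

Depth is now about 29.6 mm with only drag. I'll carry on past 32 mm.

>>> {"fn": "apply_moves", "kwargs": {"steps": [0,0,-0.1,0,0,0,-0.2,0,0,0,-0.3,0,0,0,-0.4,0]}}

```text
clock: 8.47
position: [0.5, 0.0385, 0.0921]
ee_rot: [-0.0, -0.186, 0.982, 0.0]
contact_force: [0.6, -1.6, 3.9]
width: 0.0134
gripper_force: 53.1
```

>>> {"fn": "apply_moves", "kwargs": {"steps": [0,0,-0.1,0,0,0,-0.2,0,0,0,-0.3,0]}}

```text
clock: 8.72
position: [0.5001, 0.0384, 0.0891]
ee_rot: [-0.0, -0.186, 0.982, 0.0]
contact_force: [-0.1, -1.2, 3.2]
width: 0.0135
gripper_force: 53.1
```

>>> {"fn": "apply_moves", "kwargs": {"steps": [0,0,-0.1,0,0,0,-0.2,0,0,0,-0.3,0]}}

```text
clock: 8.97
position: [0.5001, 0.0384, 0.0861]
ee_rot: [-0.0, -0.186, 0.982, 0.0]
contact_force: [0.5, -0.9, 2.8]
width: 0.0137
gripper_force: 53.1
```

>>> {"fn": "apply_moves", "kwargs": {"steps": [0,0,-0.1,0,0,0,-0.2,0,0,0,-0.3,0]}}

```text
clock: 9.22
position: [0.5001, 0.0384, 0.0831]
ee_rot: [-0.0, -0.186, 0.982, 0.0]
contact_force: [0.7, -1.4, 3.8]
width: 0.013
gripper_force: 53.1
```

>>> {"fn": "apply_moves", "kwargs": {"steps": [0,0,-0.1,0,0,0,-0.2,0,0,0,-0.3,0,0,0,-0.3,0]}}

```text
clock: 9.55
position: [0.5001, 0.0383, 0.0799]
ee_rot: [-0.0, -0.186, 0.982, 0.0]
contact_force: [0.9, -1.2, 0.5]
width: 0.0132
gripper_force: 52.9
```

>>> {"fn": "apply_moves", "kwargs": {"steps": [0,0,-0.05,0,0,0,-0.05,0,0,0,-0.05,0,0,0,-0.05,0]}}

```text
clock: 9.88
position: [0.5001, 0.0383, 0.0797]
ee_rot: [-0.0, -0.187, 0.982, 0.0]
contact_force: [-0.0, -0.4, 2.6]
width: 0.0136
gripper_force: 53.1
```

>>> {"fn": "apply_moves", "kwargs": {"steps": [0,0,-0.05,0,0,0,-0.1,0,0,0,-0.1,0,0,0,-0.1,0]}}

```text
clock: 10.22
position: [0.5002, 0.0383, 0.0796]
ee_rot: [0.0, -0.187, 0.982, -0.0]
contact_force: [-1.1, -0.9, 10.2]
width: 0.0132
gripper_force: 54.1
```

>>> {"fn": "apply_moves", "kwargs": {"steps": [0,0,-0.05,0,0,0,-0.1,0,0,0,-0.1,0,0,0,-0.1,0]}}

```text
clock: 10.55
position: [0.5002, 0.0383, 0.0796]
ee_rot: [0.0, -0.187, 0.982, -0.0]
contact_force: [-3.2, -0.5, 16.3]
width: 0.0133
gripper_force: 55.1
```

The stop at 46 mm is hard, so the shoulders are seated. I'll ease off, let go and rise.

>>> {"fn": "apply_moves", "kwargs": {"steps": [0,0,0.1,0,0,0,0.1,0]}}

```text
clock: 10.72
position: [0.5002, 0.0383, 0.0796]
ee_rot: [0.0, -0.187, 0.982, -0.0]
contact_force: [-1.3, -0.3, 9.8]
width: 0.0132
gripper_force: 54.0
```

>>> {"fn": "apply_moves", "kwargs": {"steps": [0,0,0,0,0,0,0,0,0,0,0,0,0,0,0,0,0,0,0,0,0,0,0,0,0,0,0,0,0,0,0,0], "jaw": 0}}

```text
clock: 11.38
position: [0.5001, 0.0383, 0.0786]
ee_rot: [-0.0, -0.186, 0.982, 0.0]
contact_force: [-0.2, 0.1, 0.6]
width: 0.085
gripper_force: 0.0
```

>>> {"fn": "apply_moves", "kwargs": {"steps": [0,0,1,0,0,0,3,0,0,0,6,0,0,0,9,0,0,0,12,0,0,0,12,0,0,0,12,0,0,0,12,0]}}

```text
clock: 12.05
position: [0.4997, 0.0383, 0.1989]
ee_rot: [-0.0, -0.186, 0.982, 0.0]
contact_force: [0.5, 0.5, 0.9]
width: 0.0857
gripper_force: 0.0
```

```bash
python3 look.py w5; python3 - <<'E'
from h import *
a=get_image("scene")[:,:,::-1]
cv2.imwrite("pics/w5s.png",np.hstack([cv2.resize(cv2.imread("pics/w5.png"),(400,300)),cv2.resize(a[140:215,205:305],(400,300),interpolation=2)]))
E
```

```text
[0.49949174 0.03834368 0.19847236] [0.47330151 0.50033275 0.90717057] 201.4944011382435
[[253.63236976 202.79787073]
 [254.13301013 230.08118741]
 [254.36900944 242.94240349]]
[[367.5 177.3]
 [329.1 177.1]
 [290.3 177.1]
 [251.5 176.9]]
```

View pics/w5s.png

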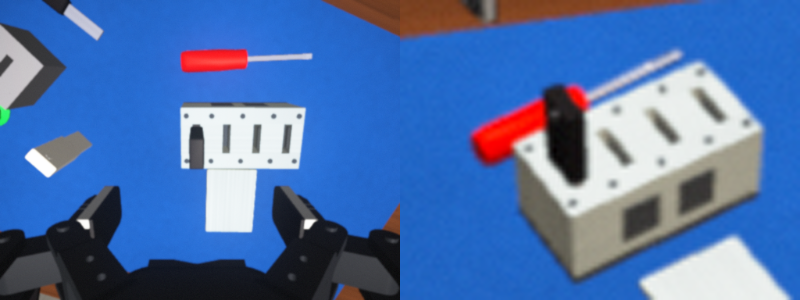

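The wrist view shows the gauge standing upright in gap 4 at (196,147), and the scene crop shows its shoulders on the cage at (567,150). The other things haven't moved, so I'm handing in.

```bash
python3 -c "
from rig import *
print(sign_off())"
```

```text
the job is handed in; nothing more can be done
None
```

The gauge stands upright and released in gap_4, the sound gap, with only light drag felt all the way down until its shoulders met the cage top; the other things look undisturbed, and I handed the job in at about 12 s (no verdict was shown).

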